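# Fit the charged battery to the searchlight

## Robot

A 6-joint arm with a two-finger parallel gripper is mounted at the origin on the work surface. World frame = base frame: x ahead of the robot, y to its left, z up, the work surface at z = 0. Lengths are in m, angles in rad, forces in N, time in s.
With the tool pointing down it reaches from about 0.225 to 0.875 m from the base axis. Payload 3.4 kg.
Tool frame: the origin (TCP) lies at the very end of the fingers, on their centre line; the grasp point (between the pads) lies 19 mm behind it; z points along the fingers, x is the direction in which the jaws open and shut, and the axes are right-handed (so a half turn about z gives the same grasp; the last joint's range is limited). The gripper opens to 85 mm and grips with 20 to 120 N. Pads are 22 mm wide; open, the fingers measure 114 mm over their backs; the gripper's body (76 mm by 85 mm) begins 54 mm behind the grasp point. The pads swing forward as they close: fully open they stand 13 mm farther back than shut.
Start: joints at [-1.397, 0.276, 1.505, -0, 1.361, -0.121], TCP at [0.167, -0.55, 0.231] pointing down, gripper open.
Joint ranges: [-2.89, 2.89], [-0.75, 2.08], [0.22, 2.7], [-1.18, 4.32], [0.11, 2.71], [-2.7, 2.7]. Speed limits (rad/s): [2.57, 2.57, 3.14, 3.14, 3.14, 3.14].

## Interface

Orientations are given as a unit quaternion [x, y, z, w].
In Python, from plant import arm gives the robot as it stands.
- The arm moves only by the tool send_rows, never from a script. Its argument "plan" is a list of rows, each an object of numbers: "x", "y", "z": the shift along the tool's x, y, z in cm; "ax", "ay", "az": the turn, a rotation vector about the tool's x, y, z in rad; "grip": the gripper's target within -1 to 1 (shut at 1, half-way at 0, fully open at -1). A call has 1 to 12 rows; each row shifts and turns the commanded pose from where the row before left it, along the tool's axes as they then stand; what a row does not reach is not made up. A row lasts 1/12 s, in which the tool goes at most 41.7 mm and 7.16 degrees, less where a joint would pass 70% of its speed; a pose out of reach is approached as far as the arm can. A call with a gripper value outside its range is refused whole. The fingers move at their own pace and stop on an object; the grip force is fixed at half the most. Time passes only in rows, so rows that do not move let the fingers close. It gives the time, the measured TCP pose, the force and the opening at its end, in the units of the state.
- arm.get_obs(): the state, without advancing time (a new reading comes with each control period).
- arm.grab_frame(name): name is "scene" or "top" or "wrist"; returns (picture, depth): 384x512x3 uint8, red, green, blue; 384x512 float32, m along the optical axis (not along the pixel's ray), 0 where there is no reading.
- arm.camera_model(name): a dict with "camera_matrix" (3x3 intrinsics, pixels), "eye" and "attitude" of the camera in the world; the wrist camera has in their place "hand_eye" (4x4, takes a point from camera to tool coordinates, whose origin is the TCP and whose axes are the tool frame's). Camera axes: x right, y down, z forward; pixel columns grow to the right and rows downward; lengths in m; the calibration is good to about 2 mm. A picture is of the moment at which its call begins: read the wrist's pose just before it. camera_model takes no time and is no camera call.
- arm.close_job(): hands the job in, once; it reports no verdict.
Trained networks look in the newest picture that a camera, given by its name, has taken for a name from the list of things; names that differ only in an ending like _2 or _b are one class to them, and where a whole thing is asked for, a point or a joint stands for the part that bears it (a point fixed in the world has none). Each returns a list of dicts, best first, with "confidence" (0 to 1); they miss things now and then, are a little off and sometimes report something else, mostly with a low value. They report only what shows in the picture. A call takes as long as a camera call.
- arm.recognise(camera, label): "at" ([x, y, z] in m, in the coordinates of the camera as it stood for that picture, good to about 4 mm: the middle of the surface that is visible of it).
- arm.trace(camera, label): "region" (384x512 bool, what is visible of it).
The state is a dict: "time": time; "joints": joint angles; "joint_vel": joint speeds; "effort": joint torques, N m; "tool_pos": TCP position; "tool_rot": TCP orientation; "force": force on the tool from outside, world axes, zero at the start; "moment": the same for the moment, N m; "opening": finger opening in m.
Only numpy, scipy, OpenCV 4.12 (cv2) and the standard library are available. Lean on these libraries where they do the work, as an engineer would, in place of code of your own. Each camera call takes 0.05 s, during which the arm holds its last target. There are 200 camera calls.

## Task

The searchlight needs its battery. Press the charger's catch button so that the battery pack springs loose, draw the pack back off the charger's rail, then set it on the searchlight's rail and slide it fully home until the searchlight's own catch clicks. Leave the mug, the remote control and the glass bottle as they are, and let go of everything.

Things in the scene. Friction and masses are not known exactly. Their poses are not given: they have to be found in the camera images.
- charger: Charger, fixed: grey slide rail leading to a low grey vented box (58 mm tall, front at x = 55 mm). Origin: on the table under the centre of a fully home pack. x: the way a pack slides in; z up. Flat bed 8 mm above the table, 104 mm wide, from x = -140 mm (open mouth). Two sprung plungers push the pack out with 8 N; the catch holds it, centre at about x = -2 mm.
- charger_lips (a point): Point on the charger's centre line at the mouth end of its lips (x = -16 mm), on the bed. Two aluminium lips from here to x = 51 mm hold the pack's shoe down: tops 24 mm, undersides 19 mm above the table, slot between them 56 mm wide, channel below 78 mm wide. Guides 20 mm tall flare from here to about 100 mm wide at x = -48 mm; beyond that the bed is open.
- lamp: Searchlight, fixed: white drum 100 mm across with glass front and carrying handle (134 mm tall in all) and, behind it, the same rail as the charger's: same origin, axes, bed, lips, guides and catch, x pointing to the drum. Black stop 50 mm tall at x = 52 mm, no plungers. The catch clicks when the pack's centre passes x = -2 mm; the pack stops at 0 to 2 mm. Sliding it in takes under 10 N.
- lamp_load (a point): Point on the bed of the searchlight's rail (8 mm above the table), on its centre line at x = -90 mm. A pack set down with its centre over this point, nose towards the drum, is clear of the lips (which begin at x = -16 mm) and can be pushed in straight, 90 mm, until it clicks.
- pack_center (a point): Centre, half-way up, of the loose black battery pack (0.35 to 0.65 kg, 70 mm tall): a shoe 100 long (x), 74 wide (y), 9 mm thick, and on it a block 80 long, 44 wide, 61 mm tall. x: its nose, which goes in first. On a bed the centre is 43 mm above the table. Grip it across the 44 mm; push it on the block's upright back face, 40 mm behind the centre, at about centre height.
- charger_catch_top (a point): Centre of the top of the charger's catch button: black ribbed pad 40 (x) by 36 mm (y), left of the rail (charger frame x = 20, y = 77 mm), 30 mm above the table. Goes straight down 11 mm with 6 to 15 N, springs back. Pressed past 8 mm and held 1 s, it lets the pack slide out to x = about -45 mm, still under the lips; draw it on to x = -75 mm or beyond before lifting.
- lamp_catch_top (a point): Centre of the top of the searchlight's catch button, same form and place on the searchlight's rail, same travel. It dips by itself as the pack slides over the catch and comes up again when the pack is locked.
- charger_catch (a joint): How far the charger's catch is pressed, m: 0 up, 0.011 fully down.
- lamp_catch (a joint): How far the searchlight's catch is down, m: 0 up, 0.011 fully down.
- mug: A white mug, 80 mm across, 90 mm tall, with a handle; origin at the centre of its underside. To be left alone.
- remote: A black remote control, 170 x 46 x 20 mm, lying flat; origin at the centre of its underside. To be left alone.
- diffuser: A green glass bottle, 60 x 60 mm, 100 mm tall with its wooden stopper; origin at the centre of its underside. To be left alone.

How it is judged:
On the way, in this order (a step that is already met when the one before it is completed fails the run):
1. the charger's catch button is pressed down (over 4 mm) (value of joint charger_catch above 0.004 m).
2. the pack is off the charger's rail (horizontal distance between pack_center and charger above 0.15 m), for 0.1 s.
At the end, for the whole second after the job is handed in: The pack sits on the searchlight's rail, fully home (centre within -4 to 6 mm along the rail, 5 mm across, 39 to 48 mm above the table, straight within 0.08 rad), the searchlight's catch has come up again (within 3 mm), the charger's catch is up (within 3 mm) and the pack is at rest (x of pack_center in the frame of lamp between -0.004 and 0.006 m and y of pack_center in the frame of lamp between -0.005 and 0.005 m and z of pack_center in the frame of lamp between 0.039 and 0.048 m and angle between the x axis of pack_center and the x axis of lamp, either way round below 0.08 rad and value of joint each of lamp_catch, charger_catch below 0.003 m and linear speed of pack below 0.02 m/s); the robot touches nothing.
It fails at once if the mug, remote control or glass bottle moved over 40 mm or tipped (distance of any of mug, remote, diffuser from where it was at the start of the episode above 0.04 m or angle between any of mug, remote, diffuser's own z axis and vertical above 0.5 rad).
It also fails if it takes over 69 s, if anything falls off the work surface, if the arm or the gripper's body presses on something with over 40 N, if the wrist force passes 120 N, or if a joint passes its speed limit or range.

## Working session

There is one attempt and no reset: what is moved stays moved. The work goes in short steps, Python scripts to look and compute and a tool call to move; the robot and the scene stay as the last step left them, time stands still between calls to the robot, and variables do not carry over. Pictures are saved under pics/ and viewed, about 8 in all and at most 12, crops included, and the job is handed in when it is done.

Besides the shell and the picture viewer there is one more tool, called after "Call:" as a command line: name --argument value ..., lists and objects as JSON in quotes. send_rows: Moves the arm, as the interface text tells. Its arguments: {"type":"object","properties":{"plan":{"type":"array","items":{"type":"object","properties":{"x":{"type":"number"},"y":{"type":"number"},"z":{"type":"number"},"ax":{"type":"number"},"ay":{"type":"number"},"az":{"type":"number"},"grip":{"type":"number"}}}}},"required":["plan"]}

```bash
mkdir -p pics; ls; cat > h.py <<'E'
import numpy as np, cv2
from scipy.spatial.transform import Rotation as R
from plant import arm
np.set_printoptions(precision=4,suppress=True)
def pose(name):
    m=arm.camera_model(name)
    K=np.array(m["camera_matrix"])
    T=np.eye(4)
    if "eye" in m:
        a=np.array(m["attitude"]); T[:3,:3]=a if a.shape==(3,3) else R.from_quat(a).as_matrix(); T[:3,3]=m["eye"]
    else:
        o=arm.get_obs(); t=np.eye(4); t[:3,:3]=R.from_quat(o["tool_rot"]).as_matrix(); t[:3,3]=o["tool_pos"]
        T=t@np.array(m["hand_eye"])
    return K,T
def cloud(d,K,T):
    v,u=np.mgrid[:d.shape[0],:d.shape[1]]
    p=np.stack([(u-K[0,2])/K[0,0]*d,(v-K[1,2])/K[1,1]*d,d],-1)
    return p@T[:3,:3].T+T[:3,3]
def save(n,im): cv2.imwrite("pics/"+n+".png",cv2.cvtColor(im,cv2.COLOR_RGB2BGR))
E
python3 - <<'E'
from h import *
print(arm.camera_model("top")); print(arm.get_obs())
for c in ("top","scene"):
    K,T=pose(c); im,d=arm.grab_frame(c); save(c+"0",im); np.save(c+"0.npy",cloud(d,K,T))
    for l in ("charger","lamp","pack_center","charger_catch_top","lamp_catch_top","mug","remote","diffuser"):
        for r in arm.recognise(c,l)[:2]: print(c,l,round(r["confidence"],2),(T[:3,:3]@np.array(r["at"])+T[:3,3]))
a=np.hstack([cv2.imread("pics/top0.png")]); 
E
```

```text
pics
{'camera_matrix': array([[491.7377,   0.    , 248.9494],
       [  0.    , 491.7377, 199.2397],
       [  0.    ,   0.    ,   1.    ]]), 'eye': array([0.1329, 0.0029, 1.7048]), 'attitude': array([-0.6862,  0.7197, -0.0754,  0.074 ])}
{'time': 0.0, 'joints': array([-1.397 ,  0.2766,  1.5061,  0.    ,  1.3607, -0.121 ]), 'joint_vel': array([-0.0019,  0.0007, -0.0005,  0.001 ,  0.0008, -0.0002]), 'effort': array([ -0.0033, -41.6782, -24.5808,  -0.0004,   0.0111,   0.    ]), 'tool_pos': array([ 0.167 , -0.5497,  0.2305]), 'tool_rot': array([ 0.8033, -0.5956, -0.0007, -0.0006]), 'force': array([ 0.3474, -0.2339,  0.1822]), 'moment': array([-0.0069,  0.0243, -0.047 ]), 'opening': 0.08527703054816275}
top charger 0.69 [ 0.5873 -0.1419  0.0256]
top lamp 0.68 [0.5971 0.1767 0.0083]
top pack_center 0.59 [ 0.5468 -0.1498  0.0783]
top lamp_catch_top 0.69 [0.6048 0.2332 0.0326]
top mug 0.84 [0.4404 0.5108 0.0482]
top remote 0.69 [ 0.5763 -0.4249  0.0195]
top diffuser 0.87 [ 0.4009 -0.4763  0.0743]
scene charger 0.74 [ 0.636  -0.1769  0.0334]
scene lamp 0.88 [0.6463 0.1358 0.0298]
scene pack_center 0.79 [ 0.5697 -0.1791  0.0701]
scene charger_catch_top 0.65 [ 0.593  -0.0889  0.0297]
scene mug 0.67 [0.4466 0.4806 0.0583]
scene remote 0.77 [ 0.584  -0.4421  0.0191]
scene diffuser 0.85 [ 0.4143 -0.5016  0.067 ]
```

View pics/top0.png

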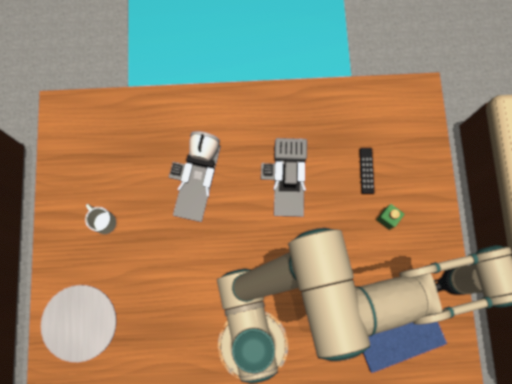

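View pics/scene0.png

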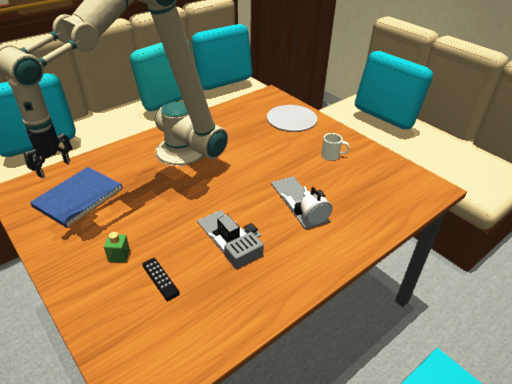

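```bash
python3 - <<'E'
from h import *
print(arm.camera_model("wrist"))
o=arm.get_obs(); t=np.array(o["tool_pos"])
for c in ("top","scene"):
    K,T=pose(c)
    for p in ([0,0,0],t,[0,0,0.1]):
        q=K@(T[:3,:3].T@(np.array(p)-T[:3,3])); print(c,p,q[:2]/q[2])
    C=np.load(c+"0.npy").reshape(-1,3)
    s=C[(C[:,0]>.25)&(C[:,0]<.8)&(abs(C[:,1])<.5)&(abs(C[:,2])<.03)]
    A=np.c_[s[:,:2],np.ones(len(s))]
    for _ in range(5):
        f=np.linalg.lstsq(A,s[:,2],rcond=None)[0]; k=abs(A@f-s[:,2])<.004; A,s=A[k],s[k]
    print("plane",f,len(s))
E
```

```text
{'camera_matrix': array([[271.0493,   0.    , 254.1965],
       [  0.    , 271.0493, 188.9245],
       [  0.    ,   0.    ,   1.    ]]), 'hand_eye': array([[ 1.    , -0.0004, -0.0002, -0.    ],
       [ 0.0004,  0.9592,  0.2828, -0.072 ],
       [ 0.    , -0.2828,  0.9592, -0.1425],
       [ 0.    ,  0.    ,  0.    ,  1.    ]])}
top [0, 0, 0] [253.2496 345.654 ]
top [ 0.1671 -0.5502  0.2313] [437.0662 284.0386]
top [0, 0, 0.1] [253.4258 348.2364]
plane [0.0028 0.0004 0.001 ] 21261
scene [0, 0, 0] [181.8782 150.328 ]
scene [ 0.1671 -0.5502  0.2313] [ 57.2927 173.3978]
scene [0, 0, 0.1] [179.7099 131.0077]
plane [-0.0014 -0.0009  0.0023] 19586
```

The top view shows the charger at about (290,175), the lamp at (200,165), and both rails pointing away from the base. I'll turn the tool so the camera sits on the robot side, then look from above with the wrist camera.

Call:
send_rows --plan '[{"az":-0.1187,"z":-0.3},{"az":-0.1187,"z":-0.3},{"az":-0.1187,"z":-0.3},{"az":-0.1187,"z":-0.3},{"az":-0.1187,"z":-0.3},{"az":-0.1187,"z":-0.3},{"az":-0.1187,"z":-0.3},{"az":-0.1187,"z":-0.3},{"az":-0.1187,"z":-0.3},{"az":-0.1187,"z":-0.3},{"az":-0.1187,"z":-0.3},{"az":-0.1187,"z":-0.3}]'

```text
invalid input
```

Call:
send_rows --plan '[{"az":-0.1187,"z":-0.3},{"az":-0.1187,"z":-0.3},{"az":-0.1187,"z":-0.3},{"az":-0.1187,"z":-0.3},{"az":-0.1187,"z":-0.3},{"az":-0.1187,"z":-0.3},{"az":-0.1187,"z":-0.3},{"az":-0.1187,"z":-0.3},{"az":-0.1187,"z":-0.3},{"az":-0.1187,"z":-0.3},{"az":-0.1187,"z":-0.3},{"az":-0.1187,"z":-0.3}]'

```text
invalid input
```

Call:
send_rows --plan '[{"x":3,"y":1.5,"grip":1},{"x":3,"y":1.5,"grip":1},{"x":3,"y":1.5,"grip":1},{"x":3,"y":1.5,"grip":1},{"x":3,"y":1.5,"grip":1},{"x":3,"y":1.5,"grip":1},{"x":3,"y":1.5,"grip":1},{"x":3,"y":1.5,"grip":1},{"x":3,"y":1.5,"grip":1},{"x":3,"y":1.5,"grip":1},{"x":3,"y":1.5,"grip":1},{"x":3,"y":1.5,"grip":1}]'

```text
invalid input
```

Call:
send_rows --plan '[{"x":3,"y":1.5,"grip":1},{"x":3,"y":1.5,"grip":1},{"x":3,"y":1.5,"grip":1},{"x":3,"y":1.5,"grip":1},{"x":3,"y":1.5,"grip":1},{"x":3,"y":1.5,"grip":1},{"x":3,"y":1.3,"grip":1},{"grip":1},{"grip":1}]'

```text
invalid input
```

Call:
send_rows --plan '[{"x":0,"y":0,"z":-0.3,"ax":0,"ay":0,"az":-0.1187,"grip":-1}]'

```text
time: 0.98
tool_pos: [0.167, -0.5499, 0.2338]
tool_rot: [0.838, -0.546, -0.0, -0.0]
force: [0.3, 0.0, -1.2]
opening: 0.0853
```

All fields are required.

Call:
send_rows --plan '[{"x":0,"y":0,"z":-0.3,"ax":0,"ay":0,"az":-0.119,"grip":1},{"x":0,"y":0,"z":-0.3,"ax":0,"ay":0,"az":-0.119,"grip":1},{"x":0,"y":0,"z":-0.3,"ax":0,"ay":0,"az":-0.119,"grip":1},{"x":0,"y":0,"z":-0.3,"ax":0,"ay":0,"az":-0.119,"grip":1},{"x":0,"y":0,"z":-0.3,"ax":0,"ay":0,"az":-0.119,"grip":1},{"x":0,"y":0,"z":-0.3,"ax":0,"ay":0,"az":-0.119,"grip":1},{"x":0,"y":0,"z":-0.3,"ax":0,"ay":0,"az":-0.119,"grip":1},{"x":0,"y":0,"z":-0.3,"ax":0,"ay":0,"az":-0.119,"grip":1},{"x":0,"y":0,"z":-0.3,"ax":0,"ay":0,"az":-0.119,"grip":1},{"x":0,"y":0,"z":-0.3,"ax":0,"ay":0,"az":-0.119,"grip":1},{"x":0,"y":0,"z":-0.3,"ax":0,"ay":0,"az":-0.119,"grip":1},{"x":0,"y":0,"z":-0.3,"ax":0,"ay":0,"az":-0.119,"grip":1}]'

```text
time: 1.98
tool_pos: [0.1671, -0.5502, 0.2705]
tool_rot: [0.99, 0.138, -0.0, 0.0]
force: [-0.1, 0.4, 0.4]
opening: 0.0003
```

Call:
send_rows --plan '[{"x":0,"y":0,"z":-0.3,"ax":0,"ay":0,"az":-0.119,"grip":1},{"x":0,"y":0,"z":-0.3,"ax":0,"ay":0,"az":-0.119,"grip":1},{"x":0,"y":0,"z":-0.3,"ax":0,"ay":0,"az":-0.119,"grip":1},{"x":0,"y":0,"z":-0.3,"ax":0,"ay":0,"az":-0.119,"grip":1},{"x":0,"y":0,"z":-0.3,"ax":0,"ay":0,"az":-0.119,"grip":1},{"x":0,"y":0,"z":-0.3,"ax":0,"ay":0,"az":-0.119,"grip":1},{"x":0,"y":0,"z":-0.3,"ax":0,"ay":0,"az":-0.119,"grip":1},{"x":0,"y":0,"z":-0.3,"ax":0,"ay":0,"az":-0.119,"grip":1},{"x":0,"y":0,"z":-0.3,"ax":0,"ay":0,"az":-0.119,"grip":1},{"x":0,"y":0,"z":-0.3,"ax":0,"ay":0,"az":-0.119,"grip":1},{"x":0,"y":0,"z":0,"ax":0,"ay":0,"az":-0.119,"grip":1}]'

```text
time: 2.9
tool_pos: [0.2299, -0.5319, 0.2969]
tool_rot: [0.741, 0.671, -0.034, -0.013]
force: [1.0, -0.2, 0.6]
opening: 0.0001
```

Call:
send_rows --plan '[{"x":3,"y":1.5,"z":0,"ax":0,"ay":0,"az":0,"grip":1},{"x":3,"y":1.5,"z":0,"ax":0,"ay":0,"az":0,"grip":1},{"x":3,"y":1.5,"z":0,"ax":0,"ay":0,"az":0,"grip":1},{"x":3,"y":1.5,"z":0,"ax":0,"ay":0,"az":0,"grip":1},{"x":3,"y":1.5,"z":0,"ax":0,"ay":0,"az":0,"grip":1},{"x":3,"y":1.5,"z":0,"ax":0,"ay":0,"az":0,"grip":1},{"x":3,"y":1.5,"z":0,"ax":0,"ay":0,"az":0,"grip":1},{"x":3,"y":1.5,"z":0,"ax":0,"ay":0,"az":0,"grip":1},{"x":3,"y":1.5,"z":0,"ax":0,"ay":0,"az":0,"grip":1},{"x":3,"y":1.5,"z":0,"ax":0,"ay":0,"az":0,"grip":1},{"x":3,"y":1.5,"z":0,"ax":0,"ay":0,"az":0,"grip":1},{"x":3,"y":1.5,"z":0,"ax":0,"ay":0,"az":0,"grip":1}]'

```text
time: 3.9
tool_pos: [0.4449, -0.1889, 0.2738]
tool_rot: [0.741, 0.671, -0.033, -0.014]
force: [0.6, 0.1, -0.8]
opening: 0.0003
```

Call:
send_rows --plan '[{"x":3,"y":1.5,"z":0,"ax":0,"ay":0,"az":0,"grip":1},{"x":3,"y":1.5,"z":0,"ax":0,"ay":0,"az":0,"grip":1},{"x":3,"y":1.5,"z":0,"ax":0,"ay":0,"az":0,"grip":1},{"x":3,"y":1.5,"z":0,"ax":0,"ay":0,"az":0,"grip":1},{"x":3,"y":1.5,"z":0,"ax":0,"ay":0,"az":0,"grip":1},{"x":3,"y":1.5,"z":0,"ax":0,"ay":0,"az":0,"grip":1},{"x":1.5,"y":0.8,"z":0,"ax":0,"ay":0,"az":0,"grip":1},{"x":0,"y":0,"z":0,"ax":0,"ay":0,"az":0,"grip":1},{"x":0,"y":0,"z":0,"ax":0,"ay":0,"az":0,"grip":1}]'

```text
time: 4.65
tool_pos: [0.5608, -0.0057, 0.2612]
tool_rot: [0.74, 0.671, -0.033, -0.014]
force: [0.5, 0.5, -0.3]
opening: 0.0002
```

```bash
cat > look.py <<'E'
import sys
from h import *
n=sys.argv[1]; labs=sys.argv[2:]
o=arm.get_obs(); print(o["time"],o["tool_pos"],o["tool_rot"],o["joints"])
K,T=pose("wrist"); im,d=arm.grab_frame("wrist"); save(n,im); C=cloud(d,K,T); np.savez(n,im=im,C=C,K=K,T=T)
for l in labs:
    for r in arm.recognise("wrist",l)[:2]: print(l,round(r["confidence"],2),(T[:3,:3]@np.array(r["at"])+T[:3,3]))
E
python3 look.py w1 charger lamp pack_center charger_catch_top lamp_catch_top
```

```text
4.65 [ 0.5608 -0.0057  0.2612] [ 0.7402  0.6714 -0.0332 -0.0144] [-0.1139  0.2779  1.4304 -0.0311  1.4987 -1.5841]
charger 0.67 [ 0.5803 -0.1443  0.0194]
lamp 0.84 [0.5948 0.1693 0.0086]
pack_center 0.86 [ 0.5546 -0.1438  0.0757]
charger_catch_top 0.76 [ 0.5951 -0.0804  0.0263]
lamp_catch_top 0.58 [0.6    0.2282 0.0323]
```

View pics/w1.png

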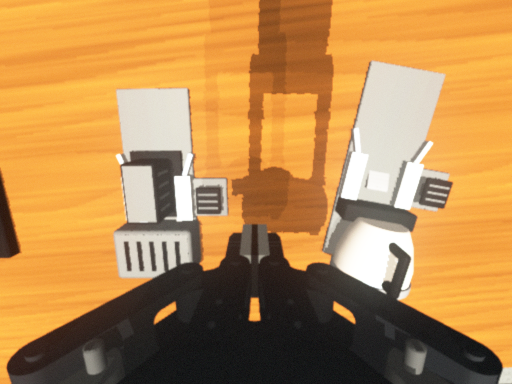

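```bash
cat > fit.py <<'E'
import sys
from h import *
from scipy import ndimage as ni
f=np.load(sys.argv[1]+".npz"); im,C,K,T=f["im"],f["C"],f["K"],f["T"]
sat=cv2.cvtColor(im,cv2.COLOR_RGB2HSV)[...,1]
def onplane(u,v,z):
    r=np.stack([(u-K[0,2])/K[0,0],(v-K[1,2])/K[1,1],np.ones_like(u,float)],-1)@T[:3,:3].T
    s=(z-T[2,3])/r[...,2]; return T[:3,3]+r*s[...,None]
v,u=np.mgrid[:384,:512]
P=onplane(u,v,0.008)
def fit(name,c0,yaw):
    for _ in range(4):
        R2=np.array([[np.cos(yaw),np.sin(yaw)],[-np.sin(yaw),np.cos(yaw)]])
        L=(P[...,:2]-c0)@R2.T
        M=(sat<70)&(abs(L[...,1])<.075)&(abs(C[...,2]-.008)<.02)
        lo,hi=[],[]
        for x in np.arange(-.13,-.06,.002):
            s=M&(abs(L[...,0]-x)<.0015)
            y=L[...,1][s]
            if len(y)>10: lo.append((x,y.min()));hi.append((x,y.max()))
        lo,hi=np.array(lo),np.array(hi)
        pl,ph=np.polyfit(*lo.T,1),np.polyfit(*hi.T,1)
        s=M&(abs(L[...,1])<.04)&(L[...,0]<-.1)&(L[...,0]>-.19)
        ms=[L[...,0][s&(abs(L[...,1]-y)<.0015)].min() for y in np.arange(-.038,.039,.004)]
        dx=np.median(ms)+.140-0.0008; dy=(pl+ph)[1]/2+(pl+ph)[0]/2*(-.095)*1
        dyaw=np.arctan((pl+ph)[0]/2)
        c0=c0+R2.T@np.array([dx,dy]); yaw+=dyaw
    print(name,"c",c0,"yaw",yaw,"width",np.polyval(ph-pl,-.09),"slopes",pl[0],ph[0],"resid",np.std(lo[:,1]-np.polyval(pl,lo[:,0])),
      "z bed",np.median(C[...,2][M&(L[...,0]<-.08)]))
    return c0,yaw
res={}
for nm,c0,y in (("charger",np.array([.57,-.145]),0.),("lamp",np.array([.585,.170]),-.2)):
    if len(sys.argv)>2 and nm not in sys.argv[2:]: continue
    c,y=fit(nm,c0,y); R2=np.array([[np.cos(y),np.sin(y)],[-np.sin(y),np.cos(y)]])
    print("  catch predicted",c+R2.T@[.020,.077],"load",c+R2.T@[-.09,0])
    L=(C[...,:2]-c)@R2.T; z=C[...,2]
    for lab,s in (("catch",(abs(L[...,0]-.02)<.035)&(abs(L[...,1]-.077)<.018)&(abs(z-.030)<.006)),
                  ("packtop",(abs(L[...,1])<.035)&(abs(L[...,0]+.03)<.08)&(abs(z-.078)<.006))):
        if s.sum()>50:
            q=L[s]; print("  ",lab,"local range",np.percentile(q,1,0),np.percentile(q,99,0),"z",np.median(z[s]),s.sum())
E
python3 fit.py w1
```

```text
charger c [ 0.5689 -0.1581] yaw -0.08561098085997479 width 0.10163942623240511 slopes 5.712281807349548e-05 0.00012723291675155297 resid 0.00040268725524850906 z bed 0.007744913356463434
  catch predicted [ 0.5954 -0.083 ] load [ 0.4792 -0.1504]
   catch local range [-0.0014  0.0595] [0.0376 0.0943] z 0.029762748244390347 657
   packtop local range [-0.0429 -0.0211] [0.0342 0.0216] z 0.07809020794090321 2101
lamp c [0.5725 0.1704] yaw -0.26872901973685215 width 0.10269788442354338 slopes -0.0005629037096430475 0.002370027900938167 resid 0.00031191164190516694 z bed 0.007741215549654429
  catch predicted [0.6122 0.2393] load [0.4857 0.1943]
   catch local range [-0.0009  0.0596] [0.0381 0.0943] z 0.029786236852958642 742
```

```bash
cat > go.py <<'E'
import sys
from h import *
x,y,z,a=map(float,sys.argv[1:5])
ty=np.array([np.cos(a),np.sin(a),0]); tz=np.array([0,0,-1.]); tx=np.cross(ty,tz); G=np.c_[tx,ty,tz]
o=arm.get_obs(); Q=R.from_quat(o["tool_rot"]).as_matrix()
print("turn first",R.from_matrix(Q.T@G).as_rotvec(),"then shift cm",G.T@(np.array([x,y,z])-o["tool_pos"])*100,"F",o["force"])
E
python3 go.py .594 -.083 .060 -.0856
```

```text
turn first [-0.0649  0.0291 -0.0153] then shift cm [-7.2611  4.0071 20.1962] F [-0.1761  0.0708  0.3874]
```

Call:
send_rows --plan '[{"x":0,"y":0,"z":0,"ax":-0.065,"ay":0.029,"az":-0.015,"grip":1},{"x":-1.45,"y":0.8,"z":3.4,"ax":0,"ay":0,"az":0,"grip":1},{"x":-1.45,"y":0.8,"z":3.4,"ax":0,"ay":0,"az":0,"grip":1},{"x":-1.45,"y":0.8,"z":3.4,"ax":0,"ay":0,"az":0,"grip":1},{"x":-1.45,"y":0.8,"z":3.4,"ax":0,"ay":0,"az":0,"grip":1},{"x":-1.45,"y":0.8,"z":3.4,"ax":0,"ay":0,"az":0,"grip":1},{"x":0,"y":0,"z":3.2,"ax":0,"ay":0,"az":0,"grip":1},{"x":0,"y":0,"z":0,"ax":0,"ay":0,"az":0,"grip":1},{"x":0,"y":0,"z":0,"ax":0,"ay":0,"az":0,"grip":1},{"x":0,"y":0,"z":0,"ax":0,"ay":0,"az":0,"grip":1}]'

```text
time: 5.78
tool_pos: [0.5954, -0.0821, 0.0613]
tool_rot: [0.736, 0.677, 0.001, 0.001]
force: [0.0, 0.1, 0.9]
opening: 0.0002
```

```bash
python3 go.py .594 -.083 .020 -.0856
```

```text
turn first [0.0022 0.0001 0.0009] then shift cm [-0.0967 -0.1278  4.132 ] F [0.0141 0.147  0.8544]
```

Call:
send_rows --plan '[{"x":-0.1,"y":-0.13,"z":1.5,"ax":0,"ay":0,"az":0,"grip":1},{"x":0,"y":0,"z":1.3,"ax":0,"ay":0,"az":0,"grip":1},{"x":0,"y":0,"z":0.4,"ax":0,"ay":0,"az":0,"grip":1},{"x":0,"y":0,"z":0.4,"ax":0,"ay":0,"az":0,"grip":1},{"x":0,"y":0,"z":0.4,"ax":0,"ay":0,"az":0,"grip":1},{"x":0,"y":0,"z":0.1,"ax":0,"ay":0,"az":0,"grip":1},{"x":0,"y":0,"z":0,"ax":0,"ay":0,"az":0,"grip":1}]'

```text
time: 6.37
tool_pos: [0.594, -0.0825, 0.0216]
tool_rot: [0.736, 0.677, 0.001, 0.001]
force: [-1.9, 0.6, 5.3]
opening: -0.0
```

Call:
send_rows --plan '[{"x":0,"y":0,"z":0.12,"ax":0,"ay":0,"az":0,"grip":1},{"x":0,"y":0,"z":0,"ax":0,"ay":0,"az":0,"grip":1},{"x":0,"y":0,"z":0,"ax":0,"ay":0,"az":0,"grip":1},{"x":0,"y":0,"z":0,"ax":0,"ay":0,"az":0,"grip":1},{"x":0,"y":0,"z":0,"ax":0,"ay":0,"az":0,"grip":1},{"x":0,"y":0,"z":0,"ax":0,"ay":0,"az":0,"grip":1},{"x":0,"y":0,"z":0,"ax":0,"ay":0,"az":0,"grip":1},{"x":0,"y":0,"z":0,"ax":0,"ay":0,"az":0,"grip":1},{"x":0,"y":0,"z":0,"ax":0,"ay":0,"az":0,"grip":1},{"x":0,"y":0,"z":0,"ax":0,"ay":0,"az":0,"grip":1},{"x":0,"y":0,"z":0,"ax":0,"ay":0,"az":0,"grip":1},{"x":0,"y":0,"z":0,"ax":0,"ay":0,"az":0,"grip":1}]'

```text
time: 7.37
tool_pos: [0.594, -0.0825, 0.0203]
tool_rot: [0.736, 0.677, 0.001, 0.001]
force: [-2.1, 1.1, 5.6]
opening: 0.0002
```

Call:
send_rows --plan '[{"x":0,"y":0,"z":0,"ax":0,"ay":0,"az":0,"grip":1},{"x":0,"y":0,"z":0,"ax":0,"ay":0,"az":0,"grip":1},{"x":0,"y":0,"z":0,"ax":0,"ay":0,"az":0,"grip":1},{"x":0,"y":0,"z":0,"ax":0,"ay":0,"az":0,"grip":1},{"x":0,"y":0,"z":0,"ax":0,"ay":0,"az":0,"grip":1},{"x":0,"y":0,"z":-1.5,"ax":0,"ay":0,"az":0,"grip":1},{"x":0,"y":-1,"z":-3,"ax":0,"ay":0,"az":0,"grip":1},{"x":0,"y":-2,"z":-4,"ax":0,"ay":0,"az":0,"grip":1},{"x":0,"y":-2,"z":-4,"ax":0,"ay":0,"az":0,"grip":-1},{"x":0,"y":-2,"z":-4,"ax":0,"ay":0,"az":0,"grip":-1},{"x":0,"y":0,"z":-2,"ax":0,"ay":0,"az":0,"grip":-1},{"x":0,"y":0,"z":0,"ax":0,"ay":0,"az":0,"grip":-1}]'

```text
time: 8.37
tool_pos: [0.5304, -0.0777, 0.2021]
tool_rot: [0.736, 0.677, 0.004, 0.006]
force: [1.4, -1.0, 1.4]
opening: 0.0482
```

```bash
python3 look.py w2 pack_center; python3 fit.py w2
```

```text
8.3667 [ 0.5304 -0.0777  0.2021] [0.7361 0.6768 0.0039 0.0062] [-0.2755  0.2281  1.6466  0.0002  1.2522 -1.7624]
pack_center 0.85 [ 0.5128 -0.1446  0.0793]
charger c [ 0.5683 -0.1584] yaw -0.08439154081528895 width 0.10157671492210453 slopes 0.0020531248393863125 -0.0020530615923825897 resid 0.00031539638776261657 z bed 0.007969815786779966
  catch predicted [ 0.5947 -0.0834] load [ 0.4786 -0.1508]
   catch local range [-0.0007  0.0599] [0.0384 0.0943] z 0.029805111226614667 843
   packtop local range [-0.085 -0.021] [-0.007   0.0217] z 0.07808660515341298 3269Traceback (most recent call last):
  File "fit.py", line 34, in <module>
    c,y=fit(nm,c0,y); R2=np.array([[np.cos(y),np.sin(y)],[-np.sin(y),np.cos(y)]])
        ~~~^^^^^^^^^
  File "fit.py", line 24, in fit
    ms=[L[...,0][s&(abs(L[...,1]-y)<.0015)].min() for y in np.arange(-.038,.039,.004)]
        ~~~~~~~~~~~~~~~~~~~~~~~~~~~~~~~~~~~~~~~^^
    return umr_minimum(a, axis, None, out, keepdims, initial, where)
ValueError: zero-size array to reduction operation minimum which has no identity
```

View pics/w2.png

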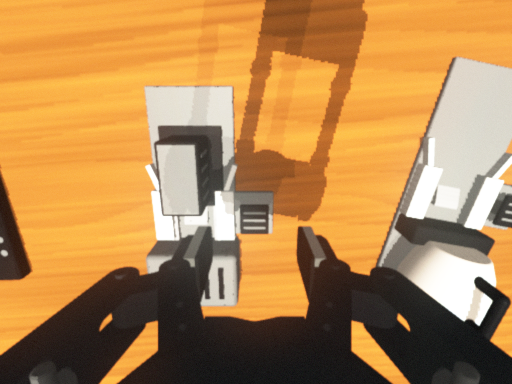

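The pack (centre near pixel (182,177)) has slid out to charger x ≈ −46 mm, and the catch is up again at 30 mm. Next I'll grip it.

```bash
python3 go.py .5225 -.1542 .110 -.085
```

```text
turn first [0.0053 0.0008 0.001 ] then shift cm [-7.7223  0.069   8.6772] F [-0.2704 -0.2501 -0.5093]
```

Call:
send_rows --plan '[{"x":-1.93,"y":0.02,"z":1.8,"ax":0.005,"ay":0.001,"az":0.001,"grip":-1},{"x":-1.93,"y":0.02,"z":1.8,"ax":0,"ay":0,"az":0,"grip":-1},{"x":-1.93,"y":0.02,"z":1.8,"ax":0,"ay":0,"az":0,"grip":-1},{"x":-1.93,"y":0.02,"z":1.8,"ax":0,"ay":0,"az":0,"grip":-1},{"x":0,"y":0,"z":1.5,"ax":0,"ay":0,"az":0,"grip":-1},{"x":0,"y":0,"z":0,"ax":0,"ay":0,"az":0,"grip":-1},{"x":0,"y":0,"z":0,"ax":0,"ay":0,"az":0,"grip":-1},{"x":0,"y":0,"z":0,"ax":0,"ay":0,"az":0,"grip":-1}]'

```text
time: 9.13
tool_pos: [0.5216, -0.1537, 0.1071]
tool_rot: [0.736, 0.676, -0.001, -0.003]
force: [0.5, 0.3, 0.0]
opening: 0.0853
```

```bash
python3 go.py .5225 -.1542 .033 -.085
```

```text
turn first [-0.0054 -0.0015  0.0001] then shift cm [-0.0463  0.0979  7.4139] F [0.4774 0.2676 0.0488]
```

Call:
send_rows --plan '[{"x":-0.05,"y":0.1,"z":2.5,"ax":-0.005,"ay":-0.001,"az":0,"grip":-1},{"x":0,"y":0,"z":2.5,"ax":0,"ay":0,"az":0,"grip":-1},{"x":0,"y":0,"z":1.5,"ax":0,"ay":0,"az":0,"grip":-1},{"x":0,"y":0,"z":0.9,"ax":0,"ay":0,"az":0,"grip":-1},{"x":0,"y":0,"z":0,"ax":0,"ay":0,"az":0,"grip":1},{"x":0,"y":0,"z":0,"ax":0,"ay":0,"az":0,"grip":1},{"x":0,"y":0,"z":0,"ax":0,"ay":0,"az":0,"grip":1},{"x":0,"y":0,"z":0,"ax":0,"ay":0,"az":0,"grip":1},{"x":0,"y":0,"z":0,"ax":0,"ay":0,"az":0,"grip":1},{"x":0,"y":0,"z":0,"ax":0,"ay":0,"az":0,"grip":1},{"x":0,"y":0,"z":0,"ax":0,"ay":0,"az":0,"grip":1},{"x":0,"y":0,"z":0,"ax":0,"ay":0,"az":0,"grip":1}]'

```text
time: 10.13
tool_pos: [0.5233, -0.1552, 0.0348]
tool_rot: [0.737, 0.676, 0.001, 0.001]
force: [-0.6, -0.5, 6.3]
opening: 0.0434
```

Call:
send_rows --plan '[{"x":0,"y":-0.5,"z":0,"ax":0,"ay":0,"az":0,"grip":1},{"x":0,"y":-1,"z":0,"ax":0,"ay":0,"az":0,"grip":1},{"x":0,"y":-1,"z":0,"ax":0,"ay":0,"az":0,"grip":1},{"x":0,"y":-1,"z":0,"ax":0,"ay":0,"az":0,"grip":1},{"x":0,"y":-1,"z":0,"ax":0,"ay":0,"az":0,"grip":1},{"x":0,"y":-0.5,"z":0,"ax":0,"ay":0,"az":0,"grip":1},{"x":0,"y":0,"z":0,"ax":0,"ay":0,"az":0,"grip":1}]'

```text
time: 10.72
tool_pos: [0.4742, -0.1513, 0.0348]
tool_rot: [0.737, 0.676, 0.001, 0.003]
force: [2.7, -1.1, 6.6]
opening: 0.0431
```

Call:
send_rows --plan '[{"x":0,"y":0,"z":-0.5,"ax":0,"ay":0,"az":0,"grip":1},{"x":0,"y":0,"z":-1,"ax":0,"ay":0,"az":0,"grip":1},{"x":0,"y":0,"z":-2,"ax":0,"ay":0,"az":0,"grip":1},{"x":0,"y":0,"z":-2,"ax":0,"ay":0,"az":0,"grip":1},{"x":0,"y":0,"z":-1,"ax":0,"ay":0,"az":0,"grip":1},{"x":0,"y":0,"z":-0.5,"ax":0,"ay":0,"az":0,"grip":1},{"x":0,"y":0,"z":0,"ax":0,"ay":0,"az":0,"grip":1},{"x":0,"y":0,"z":0,"ax":0,"ay":0,"az":0,"grip":1}]'

```text
time: 11.38
tool_pos: [0.4709, -0.1496, 0.102]
tool_rot: [0.737, 0.676, -0.001, -0.002]
force: [0.2, -0.2, -5.8]
opening: 0.0432
```

```bash
python3 look.py w3 pack_center; python3 go.py .4857 .1943 .11 -.2687; python3 - <<'E'
from h import *
f=np.load("w3.npz"); T=f["T"];C=f["C"];o=arm.get_obs()
Q=R.from_quat(o["tool_rot"]).as_matrix(); P=(C-o["tool_pos"])@Q
for z in np.arange(-.06,.03,.01):
    s=(abs(P[...,0])<.05)&(P[...,1]>-.08)&(P[...,1]<.06)&(abs(P[...,2]-z)<.005)&(C[...,2]>.03)
    if s.sum()>20: print(z,s.sum(),np.percentile(P[s],2,0),np.percentile(P[s],98,0))
E
```

```text
11.3833 [ 0.4709 -0.1496  0.102 ] [ 0.7366  0.6764 -0.0007 -0.0017] [-0.4486  0.2697  1.8682 -0.      1.0073 -1.9342]
pack_center 0.89 [ 0.4445 -0.148   0.1427]
pack_center 0.73 [ 0.5856 -0.4104  0.0123]
turn first [-0.0039 -0.0011  0.1834] then shift cm [33.554  -7.7063 -0.8224] F [-0.7862  0.075  -5.2511]
-0.06 5107 [-0.0492 -0.0128 -0.0646] [ 0.0493  0.0108 -0.0552]
-0.049999999999999996 2371 [-0.0475 -0.0296 -0.0549] [ 0.0479  0.0061 -0.045 ]
-0.039999999999999994 13571 [-0.0228 -0.0396 -0.0448] [ 0.0232  0.0148 -0.0378]
-0.029999999999999992 977 [-0.034  -0.04   -0.0348] [ 0.0346 -0.0068 -0.0252]
-0.01999999999999999 759 [-0.0344 -0.04   -0.0248] [ 0.0349 -0.0065 -0.0153]
-0.009999999999999988 471 [-0.0332 -0.0401 -0.0149] [ 0.0337 -0.0069 -0.0052]
1.3877787807814457e-17 327 [-0.0198 -0.0401 -0.0049] [ 0.02   -0.0393  0.0048]
0.010000000000000009 248 [-0.0196 -0.0401  0.0052] [ 0.0204 -0.0392  0.014 ]
0.020000000000000018 3672 [-0.0362 -0.0499  0.0163] [ 0.0368 -0.0025  0.0211]
```

View pics/w3.png

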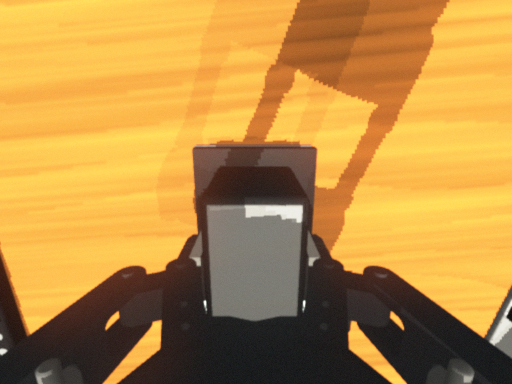

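The pack is held straight: its back face is 40 mm behind the TCP, centred, and its underside about 26 mm below the TCP. Now over to the lamp.

Call:
send_rows --plan '[{"x":0,"y":0,"z":-0.4,"ax":-0.002,"ay":0,"az":0.092,"grip":1},{"x":0,"y":0,"z":-0.4,"ax":-0.001,"ay":0,"az":0.092,"grip":1},{"x":2,"y":-0.5,"z":0,"ax":0,"ay":0,"az":0,"grip":1},{"x":3,"y":-0.7,"z":0,"ax":0,"ay":0,"az":0,"grip":1},{"x":3,"y":-0.7,"z":0,"ax":0,"ay":0,"az":0,"grip":1},{"x":3,"y":-0.7,"z":0,"ax":0,"ay":0,"az":0,"grip":1},{"x":3,"y":-0.7,"z":0,"ax":0,"ay":0,"az":0,"grip":1},{"x":3,"y":-0.7,"z":0,"ax":0,"ay":0,"az":0,"grip":1},{"x":3,"y":-0.7,"z":0,"ax":0,"ay":0,"az":0,"grip":1},{"x":3,"y":-0.7,"z":0,"ax":0,"ay":0,"az":0,"grip":1},{"x":3,"y":-0.7,"z":0,"ax":0,"ay":0,"az":0,"grip":1},{"x":3,"y":-0.7,"z":0,"ax":0,"ay":0,"az":0,"grip":1}]'

```text
time: 12.48
tool_pos: [0.4827, 0.1487, 0.1099]
tool_rot: [0.796, 0.606, -0.0, 0.0]
force: [0.1, -0.0, -6.8]
opening: 0.0433
```

Call:
send_rows --plan '[{"x":2,"y":-0.5,"z":0,"ax":0,"ay":0,"az":0,"grip":1},{"x":1.5,"y":-0.3,"z":0,"ax":0,"ay":0,"az":0,"grip":1},{"x":0.8,"y":-0.2,"z":0,"ax":0,"ay":0,"az":0,"grip":1},{"x":0,"y":0,"z":0,"ax":0,"ay":0,"az":0,"grip":1},{"x":0,"y":0,"z":0,"ax":0,"ay":0,"az":0,"grip":1},{"x":0,"y":0,"z":0,"ax":0,"ay":0,"az":0,"grip":1}]'

```text
time: 12.98
tool_pos: [0.4852, 0.1903, 0.1106]
tool_rot: [0.796, 0.606, 0.0, 0.001]
force: [0.4, 0.2, -5.1]
opening: 0.0434
```

```bash
python3 look.py w4; python3 go.py .4847 .1946 .036 -.2687; python3 fit.py w4 lamp
```

```text
12.9833 [0.4852 0.1903 0.1106] [0.7958 0.6056 0.0001 0.001 ] [ 0.2415  0.2947  1.8038 -0.0021  1.0421 -1.0586]
turn first [ 0.002   0.0007 -0.0016] then shift cm [ 0.4021 -0.1825  7.4764] F [ 0.006  -0.133  -5.7251]Traceback (most recent call last):
  File "fit.py", line 34, in <module>
    c,y=fit(nm,c0,y); R2=np.array([[np.cos(y),np.sin(y)],[-np.sin(y),np.cos(y)]])
        ~~~^^^^^^^^^
  File "fit.py", line 22, in fit
    pl,ph=np.polyfit(*lo.T,1),np.polyfit(*hi.T,1)
          ~~~~~~~~~~^^^^^^^^^
TypeError: polyfit() missing 2 required positional arguments: 'y' and 'deg'
```

View pics/w4.png

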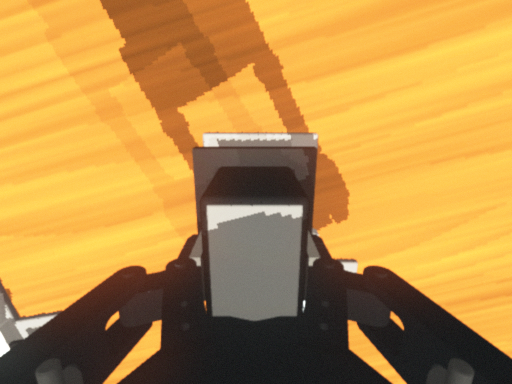

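Call:
send_rows --plan '[{"x":0.2,"y":-0.1,"z":1.5,"ax":0.002,"ay":0,"az":-0.0016,"grip":1},{"x":0.2,"y":-0.08,"z":2,"ax":0,"ay":0,"az":0,"grip":1},{"x":0,"y":0,"z":2,"ax":0,"ay":0,"az":0,"grip":1},{"x":0,"y":0,"z":1,"ax":0,"ay":0,"az":0,"grip":1},{"x":0,"y":0,"z":0.5,"ax":0,"ay":0,"az":0,"grip":1},{"x":0,"y":0,"z":0.5,"ax":0,"ay":0,"az":0,"grip":1},{"x":0,"y":0,"z":0,"ax":0,"ay":0,"az":0,"grip":1},{"x":0,"y":0,"z":0,"ax":0,"ay":0,"az":0,"grip":1}]'

```text
time: 13.7
tool_pos: [0.4858, 0.1957, 0.0366]
tool_rot: [0.795, 0.606, 0.001, 0.0]
force: [-0.6, -0.2, -5.1]
opening: 0.0434
```

```bash
python3 go.py .4847 .1946 .035 -.2687
```

```text
turn first [ 0.0017 -0.0009  0.0007] then shift cm [-0.1342 -0.0731  0.1632] F [-0.6355 -0.1842 -5.0932]
```

Lower to the bed, then slide forward about 50 mm, so the nose is well under the lips.

Call:
send_rows --plan '[{"x":-0.13,"y":0,"z":0.18,"ax":0,"ay":0,"az":0,"grip":1},{"x":0,"y":0,"z":0,"ax":0,"ay":0,"az":0,"grip":1},{"x":0,"y":0,"z":0,"ax":0,"ay":0,"az":0,"grip":1}]'

```text
time: 13.95
tool_pos: [0.4851, 0.1945, 0.0348]
tool_rot: [0.795, 0.606, 0.001, 0.0]
force: [0.3, 0.6, -5.5]
opening: 0.0433
```

Call:
send_rows --plan '[{"x":0,"y":0.3,"z":0,"ax":0,"ay":0,"az":0,"grip":1},{"x":0,"y":0.5,"z":0,"ax":0,"ay":0,"az":0,"grip":1},{"x":0,"y":0.5,"z":0,"ax":0,"ay":0,"az":0,"grip":1},{"x":0,"y":0.5,"z":0,"ax":0,"ay":0,"az":0,"grip":1},{"x":0,"y":0.4,"z":0,"ax":0,"ay":0,"az":0,"grip":1},{"x":0,"y":0.3,"z":0,"ax":0,"ay":0,"az":0,"grip":1},{"x":0,"y":0,"z":0,"ax":0,"ay":0,"az":0,"grip":1}]'

```text
time: 14.53
tool_pos: [0.5094, 0.1879, 0.0348]
tool_rot: [0.795, 0.606, 0.001, 0.0]
force: [-3.7, 1.4, 3.8]
opening: 0.0435
```

```bash
python3 go.py .4847 .1946 .035 -.2687
```

```text
turn first [ 0.0008 -0.0008  0.0004] then shift cm [-0.014 -2.563 -0.019] F [-3.6993  1.3562  3.8353]
```

Call:
send_rows --plan '[{"x":0,"y":0.4,"z":0,"ax":0,"ay":0,"az":0,"grip":1},{"x":0,"y":0.4,"z":0,"ax":0,"ay":0,"az":0,"grip":1},{"x":0,"y":0.4,"z":0,"ax":0,"ay":0,"az":0,"grip":1},{"x":0,"y":0.4,"z":0,"ax":0,"ay":0,"az":0,"grip":1},{"x":0,"y":0.4,"z":0,"ax":0,"ay":0,"az":0,"grip":1},{"x":0,"y":0.4,"z":0,"ax":0,"ay":0,"az":0,"grip":1},{"x":0,"y":0.3,"z":0,"ax":0,"ay":0,"az":0,"grip":1},{"x":0,"y":0,"z":0,"ax":0,"ay":0,"az":0,"grip":1}]'

```text
time: 15.2
tool_pos: [0.5305, 0.1816, 0.0352]
tool_rot: [0.795, 0.606, -0.003, -0.003]
force: [-13.7, 4.9, 13.1]
opening: 0.0431
```

```bash
python3 go.py .4847 .1946 .035 -.2687
```

```text
turn first [-0.0082  0.0005 -0.    ] then shift cm [ 0.0334 -4.7623  0.0172] F [-13.6645   4.9086  13.1324]
```

Call:
send_rows --plan '[{"x":0,"y":0,"z":0,"ax":0,"ay":0,"az":0,"grip":-1},{"x":0,"y":0,"z":0,"ax":0,"ay":0,"az":0,"grip":-1},{"x":0,"y":0,"z":0,"ax":0,"ay":0,"az":0,"grip":-1},{"x":0,"y":0,"z":0,"ax":0,"ay":0,"az":0,"grip":-1},{"x":0,"y":0,"z":-2,"ax":0,"ay":0,"az":0,"grip":-1},{"x":0,"y":-1,"z":-3,"ax":0,"ay":0,"az":0,"grip":-1},{"x":0,"y":-2,"z":-3,"ax":0,"ay":0,"az":0,"grip":1},{"x":0,"y":-3,"z":-3,"ax":0,"ay":0,"az":0,"grip":1},{"x":0,"y":-1,"z":-3,"ax":0,"ay":0,"az":0,"grip":1},{"x":0,"y":0,"z":0,"ax":0,"ay":0,"az":0,"grip":1},{"x":0,"y":0,"z":0,"ax":0,"ay":0,"az":0,"grip":1}]'

```text
time: 16.12
tool_pos: [0.4693, 0.1995, 0.1759]
tool_rot: [0.795, 0.607, 0.003, 0.002]
force: [0.5, 0.2, -1.0]
opening: 0.0254
```

```bash
python3 look.py w5 pack_center; python3 fit.py w5 lamp
```

```text
16.1167 [0.4693 0.1995 0.1759] [0.7949 0.6067 0.0032 0.0015] [ 0.2658  0.214   1.7354 -0.0005  1.1851 -1.0377]
pack_center 0.63 [0.5075 0.1864 0.0774]
lamp c [0.5716 0.1707] yaw -0.27913444276403315 width 0.10054437653162523 slopes 0.000310552535638599 0.0020916836394189566 resid 0.00044932980798478725 z bed 0.00782690513826989
  catch predicted [0.612  0.2392] load [0.4851 0.1955]
   catch local range [-0.0013  0.0812] [0.0076 0.0948] z 0.029355194415724317 90
   packtop local range [-0.0828 -0.0211] [-0.005  0.021] z 0.07815433411506045 3131
```

View pics/w5.png

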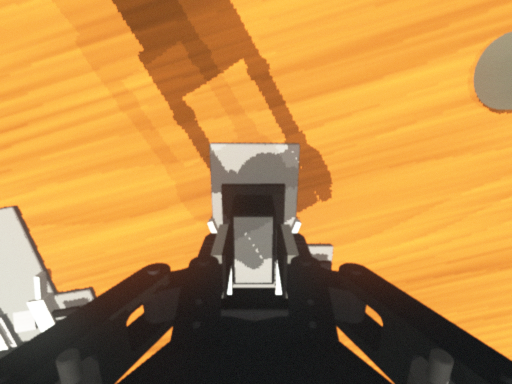

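The pack is straight and centred on the rail at x ≈ −44 mm. I'll push it from behind with closed fingers.

```bash
python3 go.py .464 .2005 .031 -.271
```

```text
turn first [ 0.0009 -0.0001  0.0031] then shift cm [ 0.0491 -0.4446 14.2154] F [0.1329 0.2777 0.489 ]
```

Call:
send_rows --plan '[{"x":0.05,"y":-0.45,"z":2,"ax":0,"ay":0,"az":0.003,"grip":1},{"x":0,"y":0,"z":3,"ax":0,"ay":0,"az":0,"grip":1},{"x":0,"y":0,"z":3,"ax":0,"ay":0,"az":0,"grip":1},{"x":0,"y":0,"z":3,"ax":0,"ay":0,"az":0,"grip":1},{"x":0,"y":0,"z":2,"ax":0,"ay":0,"az":0,"grip":1},{"x":0,"y":0,"z":1.2,"ax":0,"ay":0,"az":0,"grip":1},{"x":0,"y":0,"z":0,"ax":0,"ay":0,"az":0,"grip":1},{"x":0,"y":0,"z":0,"ax":0,"ay":0,"az":0,"grip":1}]'

```text
time: 16.88
tool_pos: [0.463, 0.2002, 0.0299]
tool_rot: [0.796, 0.605, -0.002, -0.001]
force: [0.1, 0.4, 0.9]
opening: -0.0003
```

Call:
send_rows --plan '[{"x":0,"y":0.7,"z":0,"ax":0,"ay":0,"az":0,"grip":1},{"x":0,"y":0.5,"z":0,"ax":0,"ay":0,"az":0,"grip":1},{"x":0,"y":0.5,"z":0,"ax":0,"ay":0,"az":0,"grip":1},{"x":0,"y":0.4,"z":0,"ax":0,"ay":0,"az":0,"grip":1},{"x":0,"y":0.4,"z":0,"ax":0,"ay":0,"az":0,"grip":1},{"x":0,"y":0.4,"z":0,"ax":0,"ay":0,"az":0,"grip":1},{"x":0,"y":0.3,"z":0,"ax":0,"ay":0,"az":0,"grip":1},{"x":0,"y":0,"z":0,"ax":0,"ay":0,"az":0,"grip":1}]'

```text
time: 17.55
tool_pos: [0.4911, 0.1924, 0.032]
tool_rot: [0.796, 0.605, -0.002, -0.002]
force: [-8.8, 3.4, 3.5]
opening: -0.0001
```

```bash
python3 go.py .5715 .1706 .031 -.271
```

```text
turn first [-0.0064  0.0012 -0.0009] then shift cm [0.0548 8.3334 0.1037] F [-8.7815  3.3997  3.4586]
```

Call:
send_rows --plan '[{"x":0,"y":0.4,"z":0.02,"ax":0,"ay":0,"az":0,"grip":1},{"x":0,"y":0.4,"z":0.02,"ax":0,"ay":0,"az":0,"grip":1},{"x":0,"y":0.4,"z":0.02,"ax":0,"ay":0,"az":0,"grip":1},{"x":0,"y":0.4,"z":0,"ax":0,"ay":0,"az":0,"grip":1},{"x":0,"y":0.3,"z":0,"ax":0,"ay":0,"az":0,"grip":1},{"x":0,"y":0.3,"z":0,"ax":0,"ay":0,"az":0,"grip":1},{"x":0,"y":0.3,"z":0,"ax":0,"ay":0,"az":0,"grip":1},{"x":0,"y":0,"z":0,"ax":0,"ay":0,"az":0,"grip":1}]'

```text
time: 18.22
tool_pos: [0.5196, 0.1854, 0.0313]
tool_rot: [0.796, 0.605, 0.001, 0.0]
force: [-2.5, 0.7, -1.0]
opening: -0.0002
```

```bash
python3 go.py .5715 .1706 .031 -.271
```

```text
turn first [ 0.0016 -0.0008 -0.0001] then shift cm [-0.0399  5.4024  0.0326] F [-2.5373  0.673  -1.038 ]
```

Call:
send_rows --plan '[{"x":0,"y":0.2,"z":0,"ax":0,"ay":0,"az":0,"grip":1},{"x":0,"y":0.2,"z":0,"ax":0,"ay":0,"az":0,"grip":1},{"x":0,"y":0,"z":0,"ax":0,"ay":0,"az":0,"grip":1}]'

```text
time: 18.47
tool_pos: [0.5225, 0.1845, 0.0311]
tool_rot: [0.796, 0.605, 0.0, -0.0]
force: [-3.9, 1.0, 0.3]
opening: 0.0001
```

Call:
send_rows --plan '[{"x":0,"y":0.2,"z":0,"ax":0,"ay":0,"az":0,"grip":1},{"x":0,"y":0.1,"z":0,"ax":0,"ay":0,"az":0,"grip":1},{"x":0,"y":0,"z":0,"ax":0,"ay":0,"az":0,"grip":1}]'

```text
time: 18.72
tool_pos: [0.5222, 0.1845, 0.031]
tool_rot: [0.796, 0.605, -0.002, -0.002]
force: [-9.1, 4.2, 3.6]
opening: -0.0004
```

```bash
python3 go.py .5715 .1706 .031 -.271
```

```text
turn first [-0.0055  0.0002 -0.0006] then shift cm [-0.0168  5.1193  0.0027] F [-9.1447  4.2398  3.5517]
```

Call:
send_rows --plan '[{"x":0,"y":0.3,"z":0,"ax":0,"ay":0,"az":0,"grip":1},{"x":0,"y":0,"z":0,"ax":0,"ay":0,"az":0,"grip":1},{"x":0,"y":0,"z":0,"ax":0,"ay":0,"az":0,"grip":1}]'

```text
time: 18.97
tool_pos: [0.5231, 0.1833, 0.0307]
tool_rot: [0.796, 0.605, -0.003, -0.003]
force: [-12.1, 3.0, 5.2]
opening: -0.0002
```

Call:
send_rows --plan '[{"x":0,"y":-2,"z":0,"ax":0,"ay":0,"az":0,"grip":1},{"x":0,"y":-3,"z":0,"ax":0,"ay":0,"az":0,"grip":1},{"x":0,"y":-2,"z":-3,"ax":0,"ay":0,"az":0,"grip":1},{"x":0,"y":0,"z":-4,"ax":0,"ay":0,"az":0,"grip":1},{"x":0,"y":0,"z":-4,"ax":0,"ay":0,"az":0,"grip":1},{"x":0,"y":0,"z":-4,"ax":0,"ay":0,"az":0,"grip":1},{"x":0,"y":0,"z":-3,"ax":0,"ay":0,"az":0,"grip":1},{"x":0,"y":2,"z":0,"ax":0,"ay":0,"az":0,"grip":1},{"x":-2,"y":3,"z":0,"ax":0,"ay":0,"az":0,"grip":1},{"x":-2,"y":3,"z":0,"ax":0,"ay":0,"az":0,"grip":1},{"x":0,"y":0,"z":0,"ax":0,"ay":0,"az":0,"grip":1},{"x":0,"y":0,"z":0,"ax":0,"ay":0,"az":0,"grip":1}]'

```text
time: 19.97
tool_pos: [0.5296, 0.1401, 0.2116]
tool_rot: [0.797, 0.604, 0.002, 0.001]
force: [-0.9, 1.1, -0.0]
opening: 0.0001
```

```bash
python3 look.py w6 pack_center lamp_catch_top; python3 fit.py w6 lamp; python3 fit.py w6 charger|tail -3
```

```text
19.9667 [0.5296 0.1401 0.2116] [0.797  0.604  0.0017 0.0014] [ 0.1321  0.2448  1.5988 -0.0008  1.2937 -1.1647]
pack_center 0.72 [0.6116 0.2389 0.0258]
lamp_catch_top 0.7 [0.6099 0.2426 0.0303]
lamp c [0.5727 0.1715] yaw -0.26847906885888 width 0.10171357238593859 slopes 0.004769330569592186 -0.004526285071507796 resid 0.0003628924386117886 z bed 0.00777500269210557
  catch predicted [0.6124 0.2404] load [0.4859 0.1953]
   catch local range [-0.0008  0.0592] [0.0372 0.0939] z 0.029882401682923276 807
   packtop local range [-0.0392 -0.0215] [0.0383 0.0211] z 0.0781243242845116 2683Traceback (most recent call last):
  File "fit.py", line 34, in <module>
    c,y=fit(nm,c0,y); R2=np.array([[np.cos(y),np.sin(y)],[-np.sin(y),np.cos(y)]])
        ~~~^^^^^^^^^
  File "fit.py", line 24, in fit
    ms=[L[...,0][s&(abs(L[...,1]-y)<.0015)].min() for y in np.arange(-.038,.039,.004)]
        ~~~~~~~~~~~~~~~~~~~~~~~~~~~~~~~~~~~~~~~^^
    return umr_minimum(a, axis, None, out, keepdims, initial, where)
ValueError: zero-size array to reduction operation minimum which has no identity
```

View pics/w6.png

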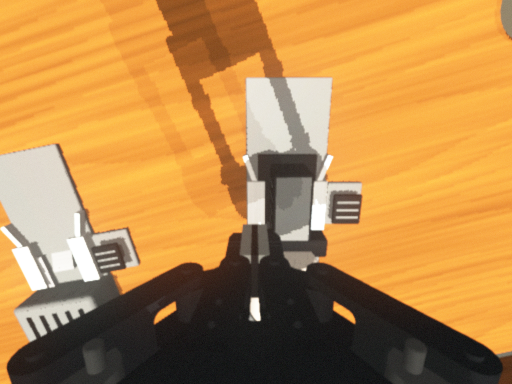

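```bash
python3 -c "
from plant import arm
o=arm.get_obs(); print(o['time'],o['force'],o['joint_vel']); print(arm.close_job())"
```

```text
20.1167 [-1.18174213  0.18055347  0.56455677] [ 0.01215975 -0.00528009  0.00664595 -0.00111471  0.00289542 -0.00116108]
the job is handed in; nothing more can be done
None
```

The battery pack is on the searchlight's rail, fully home by my measurements. I handed the job in at about 20 s; it reported no verdict.

**What I did:** I pressed the charger's catch about 10 mm and held it for over a second, and the pack sprang out to x ≈ −46 mm. I gripped it, drew it back to about x = −95 mm, lifted it across and set it at the searchlight's load point. I slid it under the lips, let go, and pushed it home from behind with closed fingers. It stopped firmly at about 12 N.

**Last checks:**

| Check | Measured | Allowed |
|---|---|---|
| Pack along the rail | −0.5 mm from the bed edges, +1.4 mm judged from the catch pad | −4 to 6 mm |
| Pack across the rail | under 0.5 mm off | 5 mm |
| Pack top height | 78 mm | 74–83 mm (from the centre limits) |
| Searchlight catch pad | 29.9 mm high, so up | within 3 mm of up |

- **Charger catch:** I last measured it just after release, at 29.8 mm, so up. My last fit for it failed because the charger was only partly in the picture.
- **Gripper:** it stood clear at 0.21 m, with nothing in the fingers.
- **Mug, remote and bottle:** I never moved near them, but I did not measure them again at the end.

**What disagreed:**
- The scene camera placed objects 2–3 cm away from where the top camera did. I relied on the wrist camera, which agreed with the known sizes.
- In the last picture, the network's "pack_center" answer landed on the searchlight's catch pad, so I ignored it and used the depth measurement of the pack's top.

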